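# Set and lock the telescopic leg of a pole work light

### The arm

A 7-joint arm with a two-finger parallel gripper is mounted at the origin on the work surface. World frame = base frame: x ahead of the robot, y to its left, z up, the work surface at z = 0. Lengths are in m, angles in rad, forces in N, time in s.
With the tool pointing down it reaches from about 0.425 to 0.95 m from the base axis. Payload 4.7 kg.
Tool frame: the origin (TCP) lies midway between the tips of the shut fingers; the grasp point (between the pads) lies 19 mm behind it; z points along the fingers, y is the line along which they close (so a half turn about z gives the same grasp; the last joint's range is limited). The gripper opens to 85 mm and grips with 20 to 120 N. Pads are 22 mm wide; open, the fingers measure 114 mm over their backs; the gripper's body (76 mm by 85 mm) begins 54 mm behind the grasp point. The pads swing forward as they close: fully open they stand 13 mm farther back than shut.
Start: joints at [1.292, 0.469, -0.049, 1.532, 0.024, 1.141, -0.082], TCP at [0.167, -0.654, 0.231] pointing down, gripper open.
Joint ranges: [-2.59, 2.59], [-0.33, 1.99], [-1.39, 1.29], [0.1, 2.45], [-1.04, 4.18], [0.21, 1.99], [-2.66, 2.66]. Speed limits (rad/s): [2.57, 2.57, 3.14, 3.14, 3.14, 3.14, 3.14].

### API

Orientations are given as [roll, pitch, yaw] about the fixed x, y, z axes, in that order (R = Rz(yaw) Ry(pitch) Rx(roll)).
In Python, from workcell import monitor, eyes, finish_job, look_for, mark_of gives the robot as it stands.
- The arm moves only by the tool servo_tool, never from a script. Its argument "commands" is a list of rows, each an object of numbers: "dx", "dy", "dz": the shift along the tool's x, y, z each as a share of 500 mm, from -1 to 1; "wx", "wy", "wz": the turn, a rotation vector about the tool's x, y, z each as a share of 180 degrees, from -1 to 1. In form: [{"dx": .., "dy": .., "dz": .., "wx": .., "wy": .., "wz": ..}, ...]. A call has 1 to 20 rows; each row is the pose to reach, as a shift and turn from the pose commanded when the call began, along the tool's axes at that moment, turning the shorter way round; what a row does not reach only later rows make up. A row lasts 1/10 s, in which the tool goes at most 50 mm and 8.59 degrees, less where a joint would pass 70% of its speed; a pose out of reach is approached as far as the arm can. A call with a number of a shift or a turn outside -1 to 1 is refused whole. A call with a gripper value outside its range is refused whole. "hand" is the gripper's target within -1 to 1 (shut at 1, half-way at 0, fully open at -1), set as the call begins (left out, the last holds). The fingers move at their own pace and stop on an object; "squeeze" is the grip in N (left out, the last holds). Time passes only in rows, so rows that repeat a pose let the fingers close. It gives the time, the measured TCP pose, the force, the opening and the grip force at its end, in the units of the state.
- monitor.observe(): the state, without advancing time (a new reading comes with each control period).
- eyes.camera(name): name is "side" or "top" or "wrist"; returns the picture (480x640x3 uint8, red, green, blue); there is no depth.
- eyes.camera_params(name): a dict with "fov_y" (degrees; the focal length in pixels is half the picture's height over the tangent of half this angle, whatever the lens; pixels are square), "cx", "cy" (the principal point, pixels), "dist" ([k1, k2, p1, p2, k3] as OpenCV has them; the pictures are not rectified), "rvec" (rotation vector, rad) and "tvec" (3), from world to camera coordinates, as OpenCV has them. Camera axes: x right, y down, z forward; pixel columns grow to the right and rows downward; lengths in m; the calibration is good to about 2 mm. A picture is of the moment at which its call begins: read the wrist's pose just before it. camera_params takes no time and is no camera call; for the wrist camera it gives the pose at the moment of the call.
- finish_job(): hands the job in; it is judged then, once.
Trained networks look in the newest picture that a camera, given by its name, has taken for a name from the list of things; names that differ only in an ending like _2 or _b are one class to them, and where a whole thing is asked for, a point or a joint stands for the part that bears it (a point fixed in the world has none). Each returns a list of dicts, best first, with "confidence" (0 to 1); they miss things now and then, are a little off and sometimes report something else, mostly with a low value. They report only what shows in the picture. A call takes as long as a camera call.
- look_for(camera, query): "position" ([x, y, z] in m, in world coordinates, good to about 4 mm: the middle of the surface that is visible of it).
- mark_of(camera, query): "position" ([x, y, z] in m, in world coordinates, good to about 4 mm: a listed point, or the origin of a listed thing).
The state is a dict: "time_s": time; "joint_pos": joint angles; "joint_velocities": joint speeds; "joint_efforts": joint torques, N m; "tool_pos": TCP position; "eef_rot": TCP orientation; "contact_force": force on the tool from outside, world axes, zero at the start; "moment": the same for the moment, N m; "width": finger opening in m; "grasp_force": force on a finger pad.
Only numpy, scipy, OpenCV 4.12 (cv2) and the standard library are available. Lean on these libraries where they do the work, as an engineer would, in place of code of your own. Each camera call takes 0.05 s, during which the arm holds its last target. There are 200 camera calls.

### The job

On the shop counter a pole work light lies in its cradles: take the sprung leg by its crossbar and push it in until the painted ring on the leg is at the mouth of the collar, and while holding it there swing the cam lever fully closed, until it lies along the leg. Finish still holding the leg by its crossbar, with the ring at the collar and the lever closed; do not let go. The lever must not be closed while the leg is off its mark, and the can, carton and screwdriver stay where they are.

Things in the scene. Friction and masses are not known exactly. Their poses are not given: they have to be found in the camera images.
- stand: Fixed pole work light lying in two cradles: grey tube 32 mm in diameter, black collar 42 mm in diameter at one end, flat black lamp head at the other. Origin on the counter under the collar's mouth; x runs along the tube from the mouth to the lamp head, z up; the leg comes out of the mouth towards -x. Apart from the lever, nothing on the collar is higher than 66 mm.
- collar_mouth (a point): Centre of the collar's mouth (its open end face), on the leg's axis, 42 mm above the counter; axes as the stand's. The leg starts fully out, its crossbar 130 mm before the mouth, and can go in by 115 mm. An air spring pushes it out with 2.4 to 3.3 N (sliding friction 0.6 N), so it must be held.
- leg: Aluminium leg, 25 mm in diameter, sliding along the stand's x. An upright post at its end (14 mm along x, 12 mm wide) carries a level crossbar parallel to the stand's y: 14 mm thick (x), 220 mm long plus rubber ends, 16 mm high, 94 to 110 mm above the counter. Origin at the crossbar's centre; axes as the stand's. Fingers can slide along the crossbar.
- leg_mark (a point): Middle of the painted black ring, 6 mm wide, round the aluminium leg, on the leg's axis. It lies 42 to 60 mm from the crossbar's middle plane towards the collar (fixed within a run) and moves with the leg.
- lever (a joint): Cam lever angle, rad: 0 closed (parallel to the leg, running below the crossbar with 4 mm to spare), up to 0.6 open (tip swung towards the stand's +y); starts 0.35 to 0.5. Stays where left; 1.5 N at the tip moves it, 3 N half-way along. Vertical pivot pin at x = 12, y = 16 mm of the stand. It is closed by pushing its outer (+y) flank towards -y.
- lever_tip (a point): Tip of the black cam lever, 125 mm from the pivot pin, half-way up its blade, 79 mm above the counter. The blade is straight, 10 mm thick and 22 mm high, from 68 to 90 mm above the counter, so that fingertips reaching below the crossbar meet it.
- can_mid (a point): Bystander: standing spray can, 54 mm in diameter, 150 mm high; its centre.
- carton_mid (a point): Bystander: small carton 90 x 70 x 80 mm; its centre.
- driver_grip (a point): Bystander: lying screwdriver; the middle of its handle.

How it is judged:
On the way, in this order (a step that is already met when the one before it is completed fails the run):
1. the leg is held with its ring at the collar's mouth (5 mm) while the lever is still open (x of leg_mark in the frame of stand between -0.005 and 0.005 m and contact force between the fingers and leg above 1 N and value of joint lever above 0.27 rad), for 0.2 s.
2. the lever is closed while the leg is held at its mark (x of leg_mark in the frame of stand between -0.005 and 0.005 m and contact force between the fingers and leg above 1 N and value of joint lever below 0.06 rad), for 0.2 s.
At the end, for the whole second after the job is handed in: The fingers hold the leg (contact force above 1 N), the ring's middle is within 5 mm of the collar's mouth, the lever is closed to within 0.06 rad, and the leg is still (all of step 2 and linear speed of leg below 0.01 m/s); the arm keeps its last pose, push and grip.
It fails at once if the lever is swung closed (below 0.2 rad) while the ring is more than 8 mm off the collar's mouth (value of joint lever below 0.2 rad and (x of leg_mark in the frame of stand above 0.008 m or x of leg_mark in the frame of stand below -0.008 m)).
It fails at once if a bystander is shifted by more than 25 mm (distance of any of can_mid, carton_mid, driver_grip from where it was at the start of the episode above 0.025 m).
It also fails if it takes over 40 s, if anything falls off the work surface, if the arm or the gripper's body presses on something with over 40 N, if the wrist force passes 120 N, or if a joint passes its speed limit or range.

## Working session

There is one attempt and no reset: what is moved stays moved. The work goes in short steps, Python scripts to look and compute and a tool call to move; the robot and the scene stay as the last step left them, time stands still between calls to the robot, and variables do not carry over. Pictures are saved under pics/ and viewed, at most 10 in all, crops included, and the job is handed in when it is done.

Besides the shell and the picture viewer there is one more tool, called after "Call:" as name(argument=value, ...), one argument or row to a line, values as JSON. servo_tool: Moves the arm, as the interface text tells. Shift numbers are shares of 500 mm and turn numbers shares of 180 degrees, none past 1 either way. Its arguments: {"type":"object","properties":{"commands":{"type":"array","items":{"type":"object","properties":{"dx":{"type":"number","minimum":-1,"maximum":1},"dy":{"type":"number","minimum":-1,"maximum":1},"dz":{"type":"number","minimum":-1,"maximum":1},"wx":{"type":"number","minimum":-1,"maximum":1},"wy":{"type":"number","minimum":-1,"maximum":1},"wz":{"type":"number","minimum":-1,"maximum":1}}}},"hand":{"type":"number"},"squeeze":{"type":"number"}},"required":["commands"]}

```bash
mkdir -p pics
cat > h.py <<'E'
from workcell import monitor, eyes, finish_job, look_for, mark_of
import numpy as np, cv2
from scipy.spatial.transform import Rotation as R
np.set_printoptions(precision=4,suppress=True)
def shot(c,f=None):
    im=eyes.camera(c)
    if f: cv2.imwrite('pics/'+f,im[:,:,::-1])
    return im
def cam(c):
    p=eyes.camera_params(c);f=240/np.tan(np.radians(p['fov_y'])/2)
    return np.array([[f,0,p['cx']],[0,f,p['cy']],[0,0,1]]),np.array(p['dist'],float),np.array(p['rvec'],float),np.array(p['tvec'],float)
def proj(c,P):
    K,d,r,t=cam(c);return cv2.projectPoints(np.array(P,float).reshape(-1,1,3),r,t,K,d)[0][:,0]
def onplane(c,px,z):
    K,d,r,t=cam(c);u=cv2.undistortPoints(np.array(px,float).reshape(-1,1,2),K,d)[:,0]
    M=cv2.Rodrigues(r)[0];o=-M.T@t;v=np.c_[u,np.ones(len(u))]@M
    return o+v*((z-o[2])/v[:,2])[:,None]
E
python3 - <<'E'
from h import *
s=monitor.observe();print(s)
for c in ('top','side'):
    shot(c,c+'0.png')
    for q in ('collar_mouth','leg','leg_mark','lever_tip','stand','can_mid','carton_mid','driver_grip'):
        print(c,q,[(np.array(x['position']),round(x['confidence'],2)) for x in mark_of(c,q)[:2]])
E
```

```text
{'time_s': 0.0, 'joint_pos': array([ 1.2921,  0.4695, -0.0486,  1.5337,  0.0241,  1.141 , -0.0823]), 'joint_velocities': array([ 0.0006,  0.0015,  0.0005, -0.0003, -0.0013,  0.0001,  0.0012]), 'joint_efforts': array([  0.0002, -51.0308,  -0.0468, -23.7707,   0.0105,   0.0076,
         0.    ]), 'tool_pos': array([ 0.1667, -0.6535,  0.2302]), 'eef_rot': array([-3.1396,  0.0001,  0.2498]), 'contact_force': array([ 0.7761,  0.3463, -0.3579]), 'moment': array([ 0.0357, -0.0371, -0.0077]), 'grasp_force': 0.0, 'width': 0.0855656946308589}
top collar_mouth [(array([0.6164, 0.0052, 0.0433]), 0.93), (array([0.6498, 0.2455, 0.0764]), 0.32)]
top leg [(array([0.4779, 0.0019, 0.1013]), 0.56)]
top leg_mark [(array([0.6507, 0.2443, 0.0771]), 0.57), (array([0.531 , 0.0054, 0.0446]), 0.38)]
top lever_tip [(array([0.5106, 0.0661, 0.0766]), 0.88)]
top stand [(array([ 0.6157,  0.0028, -0.0015]), 0.92)]
top can_mid [(array([0.6469, 0.2441, 0.0742]), 0.7), (array([0.53  , 0.0061, 0.0454]), 0.47)]
top carton_mid [(array([ 0.6761, -0.2203,  0.041 ]), 0.58)]
top driver_grip [(array([ 0.5085, -0.1989,  0.0134]), 0.73)]
side collar_mouth []
side leg [(array([0.4834, 0.004 , 0.1001]), 0.57)]
side leg_mark [(array([0.5293, 0.0016, 0.042 ]), 0.47)]
side lever_tip [(array([0.5125, 0.0656, 0.0789]), 0.62)]
side stand [(array([ 0.6159,  0.0087, -0.0003]), 0.63)]
side can_mid [(array([0.6504, 0.2368, 0.0782]), 0.97)]
side carton_mid [(array([ 0.6702, -0.22  ,  0.0416]), 0.63)]
side driver_grip [(array([ 0.5083, -0.1945,  0.0134]), 0.66)]
```

View pics/top0.png

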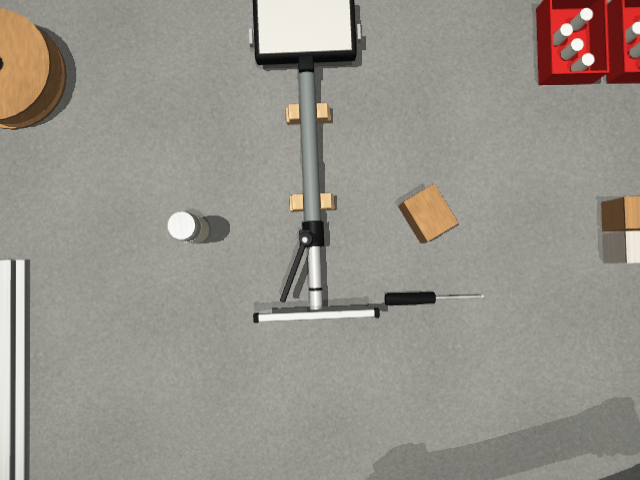

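View pics/side0.png

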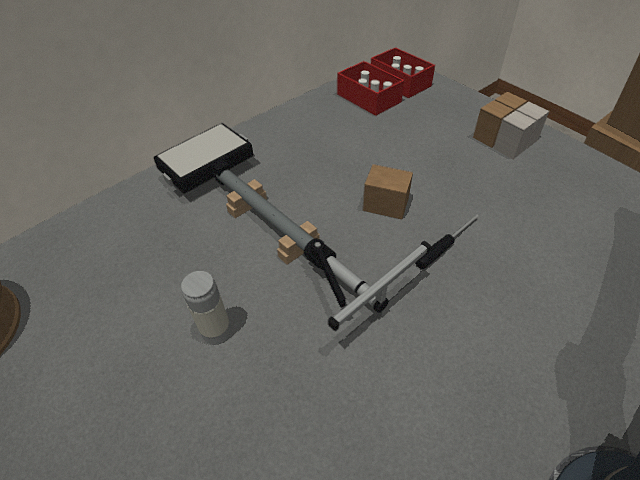

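Run:
```python
from h import *
P=[[.616,.004,.042],[.482,.004,.11],[.482,.114,.11],[.482,-.106,.11],[.531,.004,.055],[.511,.066,.09],[.628,.02,.09]]
for c in('top','side'):print(proj(c,P).round(1).tolist(),cam(c)[0][0,0])
```

```text
[[313.7, 245.6], [314.9, 316.5], [255.4, 317.7], [374.4, 315.4], [314.5, 288.9], [281.8, 300.8], [305.0, 238.4]] 577.137554926882
[[328.1, 260.5], [382.6, 281.7], [332.7, 320.9], [426.2, 247.1], [359.9, 283.4], [342.5, 298.9], [316.8, 244.6]] 441.17864274042165
```

The top view shows the mouth near (314,246), ring near (316,290), crossbar from (256,318) to (378,313), and lever tip near (282,300) on the +y side. The can is at (183,226), the driver at (410,298) and the carton at (428,213), all clear of the work zone. The side view agrees with this.

Run:
```python
from h import *
A=onplane('top',[[256,318],[378,313.3],[317,315.6]],.110);print(A)
d=A[0]-A[1];print('len',np.linalg.norm(d),'yaw bar',np.arctan2(-d[0],d[1]))
T=onplane('top',[[307,70],[312.3,220]],.058);d=T[0]-T[1];print(T,'yaw tube',np.arctan2(d[1],d[0]))
print('ring',onplane('top',[[315.5,290]],.0545),'mouth',onplane('top',[[313.5,246]],.06),'tip',onplane('top',[[282.5,300]],.09),'piv',onplane('top',[[305.5,239]],.09))
s=monitor.observe();M=R.from_euler('xyz',s['eef_rot'])
yaw=np.pi/2+.03
tgt=R.from_euler('xyz',[np.pi,0,yaw])
for p in([.48,.095,.25],):
    print('shift/500',M.inv().apply(np.array(p)-s['tool_pos'])/.5,'turn',(M.inv()*tgt).as_rotvec()/np.pi)
```

```text
[[ 0.4815  0.1129  0.11  ]
 [ 0.4857 -0.1127  0.11  ]
 [ 0.4836  0.0001  0.11  ]]
len 0.2256742181845501 yaw bar 0.018721707533329034
[[0.9617 0.0103 0.058 ]
 [0.6653 0.0056 0.058 ]] yaw tube 0.015554955298431969
ring [[0.5288 0.0021 0.0545]] mouth [[0.6144 0.0043 0.06  ]] tip [[0.5126 0.0646 0.09  ]] piv [[0.6268 0.019  0.09  ]]
shift/500 [ 0.9771 -1.2968 -0.0374] turn [ 0.    0.   -0.43]
```

Call:
servo_tool(
  commands=[
    {"dx":0.795,"dy":-0.424,"dz":-0.04,"wz":-0.2},
    {"dx":0.795,"dy":-0.424,"dz":-0.04,"wz":-0.2},
    {"dx":0.795,"dy":-0.424,"dz":-0.04,"wz":-0.2},
    {"dx":0.795,"dy":-0.424,"dz":-0.04,"wz":-0.2},
    {"dx":0.795,"dy":-0.424,"dz":-0.04,"wz":-0.2},
    {"dx":0.795,"dy":-0.424,"dz":-0.04,"wz":-0.2},
    {"dx":0.795,"dy":-0.424,"dz":-0.04,"wz":-0.2},
    {"dx":0.795,"dy":-0.424,"dz":-0.04,"wz":-0.2},
    {"dx":0.795,"dy":-0.424,"dz":-0.04,"wz":-0.2},
  ],
)

```text
invalid input
```

```bash
cat >> h.py <<'E'
def go(p,yaw):
    s=monitor.observe();M=R.from_euler('xyz',s['eef_rot'])
    print('t',s['time_s'],'at',s['tool_pos'],s['eef_rot'],'shift/500',M.inv().apply(np.array(p)-s['tool_pos'])/.5,'turn',(M.inv()*R.from_euler('xyz',[np.pi,0,yaw])).as_rotvec()/np.pi)
E
python3 -c "
from h import *
go([.48,.095,.25],1.588)"
```

```text
t 0.9 at [ 0.1669 -0.6541  0.2313] [ 3.1415 -0.0001  0.2498] shift/500 [ 0.9771 -1.2968 -0.0374] turn [ 0.     0.    -0.426]
```

Call:
servo_tool(
  commands=[
    {"dx":0.795,"dy":-0.424,"dz":-0.04,"wx":0,"wy":0,"wz":-0.2},
    {"dx":0.795,"dy":-0.424,"dz":-0.04,"wx":0,"wy":0,"wz":-0.2},
    {"dx":0.795,"dy":-0.424,"dz":-0.04,"wx":0,"wy":0,"wz":-0.2},
    {"dx":0.795,"dy":-0.424,"dz":-0.04,"wx":0,"wy":0,"wz":-0.2},
    {"dx":0.795,"dy":-0.424,"dz":-0.04,"wx":0,"wy":0,"wz":-0.2},
    {"dx":0.795,"dy":-0.424,"dz":-0.04,"wx":0,"wy":0,"wz":-0.2},
    {"dx":0.795,"dy":-0.424,"dz":-0.04,"wx":0,"wy":0,"wz":-0.2},
    {"dx":0.795,"dy":-0.424,"dz":-0.04,"wx":0,"wy":0,"wz":-0.2},
    {"dx":0.795,"dy":-0.424,"dz":-0.04,"wx":0,"wy":0,"wz":-0.2},
  ],
  hand=-1,
  squeeze=20,
)

```text
time_s: 1.8
tool_pos: [0.5002, -0.3496, 0.2517]
eef_rot: [3.141, 0.0, 0.878]
contact_force: [0.6, -0.3, 0.3]
width: 0.0855
grasp_force: 0.0
```

```bash
python3 -c "
from h import *
go([.48,.095,.25],1.588)"
```

```text
t 1.8 at [ 0.5002 -0.3496  0.2517] [3.1408 0.0002 0.8778] shift/500 [ 0.6583 -0.5992  0.0029] turn [ 0.0002  0.0001 -0.2261]
```

Call:
servo_tool(
  commands=[
    {"dx":0.658,"dy":-0.6,"dz":0,"wx":0,"wy":0,"wz":-0.226},
    {"dx":0.658,"dy":-0.6,"dz":0,"wx":0,"wy":0,"wz":-0.226},
    {"dx":0.658,"dy":-0.6,"dz":0,"wx":0,"wy":0,"wz":-0.226},
    {"dx":0.658,"dy":-0.6,"dz":0,"wx":0,"wy":0,"wz":-0.226},
    {"dx":0.658,"dy":-0.6,"dz":0,"wx":0,"wy":0,"wz":-0.226},
    {"dx":0.658,"dy":-0.6,"dz":0,"wx":0,"wy":0,"wz":-0.226},
    {"dx":0.658,"dy":-0.6,"dz":0,"wx":0,"wy":0,"wz":-0.226},
    {"dx":0.658,"dy":-0.6,"dz":0,"wx":0,"wy":0,"wz":-0.226},
    {"dx":0.658,"dy":-0.6,"dz":0,"wx":0,"wy":0,"wz":-0.226},
    {"dx":0.658,"dy":-0.6,"dz":0,"wx":0,"wy":0,"wz":-0.226},
  ],
  hand=-1,
  squeeze=20,
)

```text
time_s: 2.8
tool_pos: [0.4771, 0.1012, 0.2522]
eef_rot: [3.14, -0.003, 1.6]
contact_force: [0.4, -0.3, -0.1]
width: 0.0858
grasp_force: 0.0
```

```bash
python3 -c "
from h import *
go([.482,.095,.075],1.588)
shot('wrist','w1.png')
for q in ('leg','leg_mark','lever_tip','collar_mouth'):
    print(q,[(np.array(x['position']),round(x['confidence'],2)) for x in mark_of('wrist',q)[:2]])
print(proj('wrist',[[.4815,.113,.11],[.483,0,.11],[.529,.002,.0545],[.512,.065,.09],[.615,.004,.063]]))
"
```

```text
t 2.8 at [0.4771 0.1012 0.2522] [ 3.1398 -0.0033  1.6   ] shift/500 [-0.0139  0.0088  0.3545] turn [ 0.0006 -0.0011  0.0038]
leg [(array([0.4801, 0.0033, 0.0981]), 0.96), (array([0.5273, 0.0058, 0.0449]), 0.46)]
leg_mark [(array([0.5288, 0.0059, 0.0423]), 0.49)]
lever_tip [(array([0.5095, 0.0685, 0.0773]), 0.69)]
collar_mouth [(array([0.6132, 0.0074, 0.0447]), 0.76)]
[[324.2889 203.2244]
 [323.7723 327.9358]
 [367.7364 298.4402]
 [357.4575 252.3369]
 [452.9575 301.3246]]
```

View pics/w1.png

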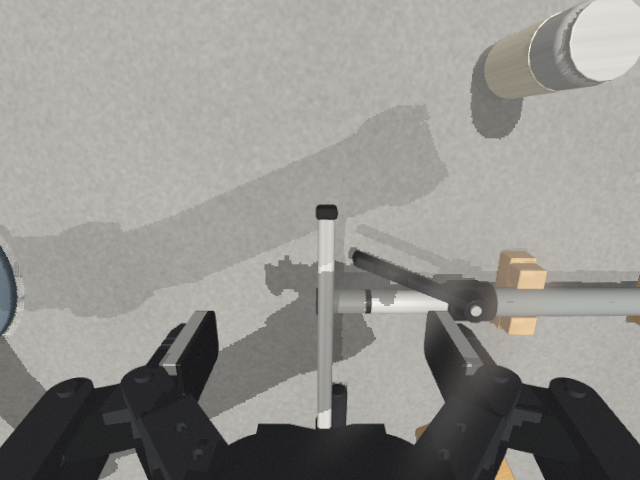

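Picture: the bar's rubber end is at (327,212), the ring at (368,301) and the lever tip at (357,255), each within 4 px of my projections. So the bar centre is about (0.482, 0.002), and I descend at y = 0.095.

```bash
python3 -c "
from h import *
go([.481,.095,.073],1.588)"
```

```text
t 3.05 at [0.4785 0.0919 0.2511] [-3.1413  0.0008  1.585 ] shift/500 [0.0064 0.0053 0.3561] turn [-0.0001  0.0003 -0.001 ]
```

Call:
servo_tool(
  commands=[
    {"dx":0.001,"dy":0.003,"dz":0.1,"wx":0,"wy":0,"wz":0},
    {"dx":0.001,"dy":0.003,"dz":0.2,"wx":0,"wy":0,"wz":0},
    {"dx":0.001,"dy":0.003,"dz":0.28,"wx":0,"wy":0,"wz":0},
    {"dx":0.001,"dy":0.003,"dz":0.33,"wx":0,"wy":0,"wz":0},
    {"dx":0.001,"dy":0.003,"dz":0.356,"wx":0,"wy":0,"wz":0},
    {"dx":0.001,"dy":0.003,"dz":0.356,"wx":0,"wy":0,"wz":0},
    {"dx":0.001,"dy":0.003,"dz":0.356,"wx":0,"wy":0,"wz":0},
    {"dx":0.001,"dy":0.003,"dz":0.356,"wx":0,"wy":0,"wz":0},
  ],
  hand=-1,
  squeeze=20,
)

```text
time_s: 3.85
tool_pos: [0.481, 0.0943, 0.0748]
eef_rot: [3.138, -0.0, 1.587]
contact_force: [0.1, -0.2, 0.2]
width: 0.0858
grasp_force: 0.0
```

Call:
servo_tool(
  commands=[
    {"dx":0,"dy":0,"dz":0,"wx":0,"wy":0,"wz":0},
    {"dx":0,"dy":0,"dz":0,"wx":0,"wy":0,"wz":0},
    {"dx":0,"dy":0,"dz":0,"wx":0,"wy":0,"wz":0},
    {"dx":0,"dy":0,"dz":0,"wx":0,"wy":0,"wz":0},
    {"dx":0,"dy":0,"dz":0,"wx":0,"wy":0,"wz":0},
    {"dx":0,"dy":0,"dz":0,"wx":0,"wy":0,"wz":0},
    {"dx":0,"dy":0,"dz":0,"wx":0,"wy":0,"wz":0},
    {"dx":0,"dy":0,"dz":0,"wx":0,"wy":0,"wz":0},
    {"dx":0,"dy":0,"dz":0,"wx":0,"wy":0,"wz":0},
    {"dx":0,"dy":0,"dz":0,"wx":0,"wy":0,"wz":0},
  ],
  hand=1,
  squeeze=30,
)

```text
time_s: 4.85
tool_pos: [0.482, 0.0944, 0.0737]
eef_rot: [3.137, -0.001, 1.588]
contact_force: [5.7, 0.3, -3.4]
width: 0.0139
grasp_force: 33.7
```

```bash
python3 -c "
from h import *
go([.481,.095,.073],1.588)
im=shot('side');shot('wrist','w2.png')
cv2.imwrite('pics/s2.png',cv2.resize(im[180:360,260:500],None,fx=3,fy=3)[:,:,::-1])
for c in('wrist','side'):
  for q in ('leg','leg_mark','lever_tip','collar_mouth'):
    print(c,q,[(np.array(x['position']),round(x['confidence'],2)) for x in mark_of(c,q)[:2]])
"
```

```text
t 4.85 at [0.482  0.0944 0.0737] [ 3.1373 -0.001   1.5884] shift/500 [ 0.0012 -0.0019  0.0014] turn [ 0.0014 -0.0003  0.0001]
wrist leg []
wrist leg_mark []
wrist lever_tip []
wrist collar_mouth [(array([0.6131, 0.004 , 0.0437]), 0.73)]
side leg [(array([0.4833, 0.004 , 0.1014]), 0.77)]
side leg_mark []
side lever_tip []
side collar_mouth [(array([0.6154, 0.0078, 0.0377]), 0.59)]
```

View pics/s2.png

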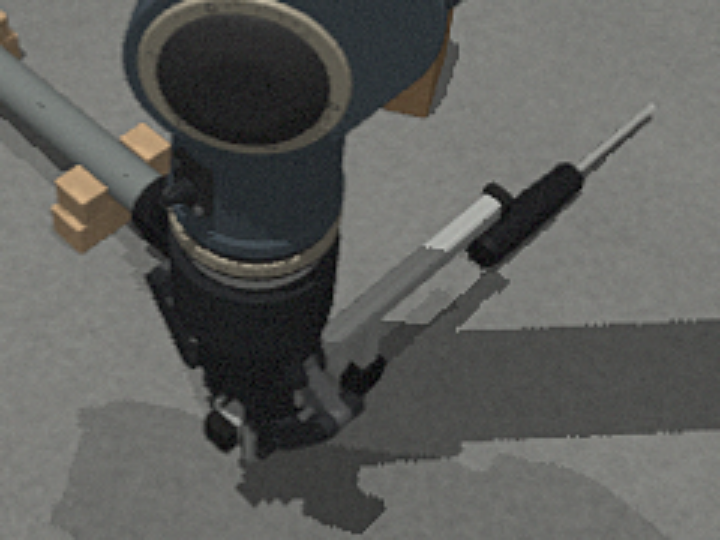

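View pics/w2.png

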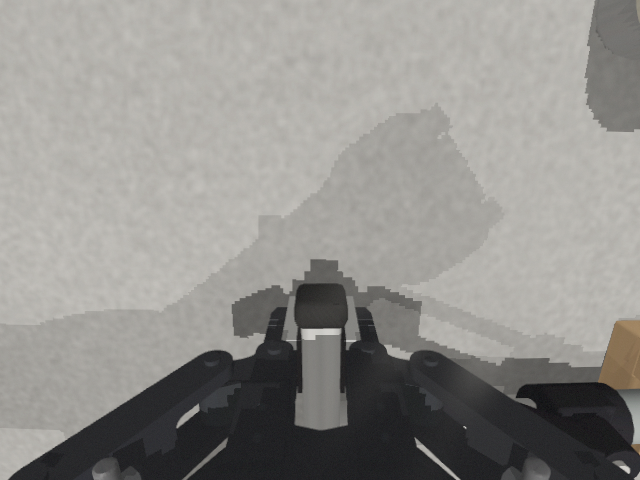

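The bar is gripped between the pads about 18 mm from its end (opening 13.9 mm), and the lever is untouched. I'll refine the ring position from the early pictures.

Run:
```python
from h import *
im=cv2.imread('pics/top0.png').astype(float).mean(2)
# sample along leg top line: world points on axis top, from bar to collar
xs=np.arange(.476,.640,.001)
for z,lab in((.0545,'leg'),(.063,'collar')):
    prof=0
    for off in(-.003,0,.003):
        P=np.array([[x,.0022+.016*(x-.4836)+off,z] for x in xs])
        q=proj('top',P).astype(np.float32);prof=prof+cv2.remap(im.astype(np.float32),q[:,0],q[:,1],cv2.INTER_LINEAR).ravel()/3
    print(lab);[print(round(xs[i],3),prof[i:i+10].round().astype(int)) for i in range(0,len(xs),10)]
```

```text
leg
0.476 [236 241 242 242 242 242 242 240 237 216]
0.486 [192 147 101  86  74 121 165 190 211 211]
0.496 [211 211 213 220 227 232 236 236 236 236]
0.506 [236 236 236 235 236 235 236 235 235 236]
0.516 [236 236 236 236 236 236 236 236 236 235]
0.526 [219 200 144  96  70  54  74 106 162 207]
0.536 [225 236 236 236 236 236 236 235 236 235]
0.546 [235 235 235 235 235 235 235 235 235 235]
0.556 [235 235 235 236 235 235 235 235 235 235]
0.566 [236 235 235 235 235 235 235 235 235 235]
0.576 [235 234 235 235 235 235 235 235 235 235]
0.586 [235 235 235 235 235 234 234 234 234 234]
0.596 [234 234 234 234 234 233 233 234 233 234]
0.606 [234 234 234 234 234 234 232 221 189 145]
0.616 [79 39 41 40 35 31 29 27 25 25]
0.626 [25 26 27 27 27 28 28 28 28 27]
0.636 [26 26 26 29 33]
collar
0.476 [226 240 242 242 242 242 242 242 239 232]
0.486 [209 178 130  94  81  93 138 175 199 211]
0.496 [210 211 211 216 223 229 235 236 236 236]
0.506 [235 236 236 235 235 235 235 235 235 235]
0.516 [235 236 236 236 236 236 236 236 236 236]
0.526 [224 209 163 108  78  50  67  89 148 202]
0.536 [221 236 236 236 236 236 235 235 235 235]
0.546 [235 235 235 235 235 235 235 235 235 235]
0.556 [235 235 235 235 235 235 235 235 235 235]
0.566 [235 235 235 235 235 235 235 235 235 235]
0.576 [235 235 235 235 235 235 235 235 235 235]
0.586 [235 235 235 235 235 234 234 234 234 234]
0.596 [234 234 234 234 234 234 233 234 234 234]
0.606 [234 234 234 234 234 233 231 211 178 124]
0.616 [54 39 41 38 33 30 28 26 24 25]
0.626 [26 27 28 28 28 28 28 28 28 27]
0.636 [26 26 27 31 36]
```

Call:
servo_tool(
  commands=[
    {"dx":0,"dy":0.01,"dz":0,"wx":0,"wy":0,"wz":0},
    {"dx":0,"dy":0.03,"dz":0,"wx":0,"wy":0,"wz":0},
    {"dx":0,"dy":0.05,"dz":0,"wx":0,"wy":0,"wz":0},
    {"dx":0,"dy":0.07,"dz":0,"wx":0,"wy":0,"wz":0},
    {"dx":0,"dy":0.09,"dz":0,"wx":0,"wy":0,"wz":0},
    {"dx":0,"dy":0.11,"dz":0,"wx":0,"wy":0,"wz":0},
    {"dx":0,"dy":0.13,"dz":0,"wx":0,"wy":0,"wz":0},
    {"dx":0,"dy":0.15,"dz":0,"wx":0,"wy":0,"wz":0},
    {"dx":0,"dy":0.163,"dz":0,"wx":0,"wy":0,"wz":0},
    {"dx":0,"dy":0.17,"dz":0,"wx":0,"wy":0,"wz":0},
    {"dx":0,"dy":0.17,"dz":0,"wx":0,"wy":0,"wz":0},
    {"dx":0,"dy":0.17,"dz":0,"wx":0,"wy":0,"wz":0},
    {"dx":0,"dy":0.17,"dz":0,"wx":0,"wy":0,"wz":0},
  ],
  hand=1,
  squeeze=30,
)

```text
time_s: 6.65
tool_pos: [0.5641, 0.0962, 0.0737]
eef_rot: [-3.14, 0.0, 1.589]
contact_force: [-2.9, -1.1, 4.8]
width: 0.0137
grasp_force: 34.7
```

Run:
```python
from h import *
go([.566,.0957,.073],1.588)
im=shot('top');im2=shot('side')
cv2.imwrite('pics/a3.png',np.hstack([cv2.resize(im[200:340,240:380],None,fx=2.8,fy=2.8),cv2.resize(im2[190:330,250:390],None,fx=2.8,fy=2.8)])[:,:,::-1])
for c in('top','side'):
  for q in ('leg','leg_mark','lever_tip','collar_mouth'):
    print(c,q,[(np.array(x['position']),round(x['confidence'],2)) for x in mark_of(c,q)[:2]])
```

```text
t 6.65 at [0.5641 0.0962 0.0737] [-3.1403  0.0003  1.5889] shift/500 [-0.001   0.0038  0.0014] turn [-0.0004  0.0001  0.0003]
top leg [(array([0.563 , 0.005 , 0.0989]), 0.85), (array([0.65  , 0.2434, 0.0761]), 0.65)]
top leg_mark [(array([0.6143, 0.0075, 0.0453]), 0.51)]
top lever_tip []
top collar_mouth [(array([0.6136, 0.006 , 0.0413]), 0.95)]
side leg [(array([0.5634, 0.0056, 0.0993]), 0.67)]
side leg_mark []
side lever_tip [(array([0.5121, 0.0644, 0.079 ]), 0.44)]
side collar_mouth [(array([0.6163, 0.0048, 0.039 ]), 0.92), (array([ 0.5097, -0.1981,  0.0148]), 0.37)]
```

View pics/a3.png

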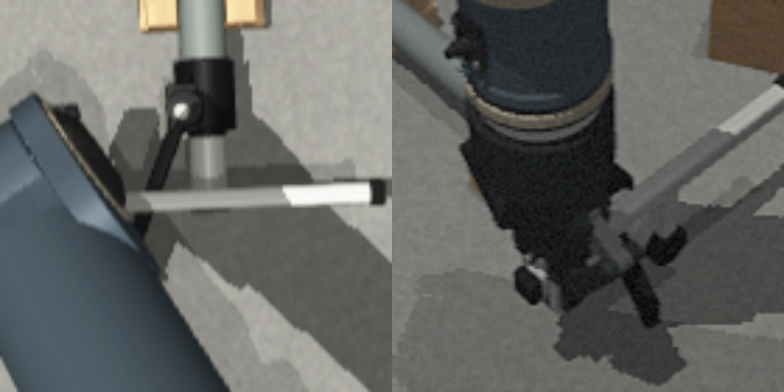

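The top view shows the crossbar and lever passing below it, still open. The collar mouth edge is clearly visible near (207,133) in the crop. I'll take the profile there and an enlargement.

Run:
```python
from h import *
im=shot('top');g=im.astype(np.float32).mean(2)
print(monitor.observe()['tool_pos'])
xs=np.arange(.590,.630,.001)
for off in(-.006,-.003,0,.003,.006):
    q=proj('top',np.array([[x,.003+.016*(x-.4836)+off,.0545] for x in xs])).astype(np.float32)
    print(off,cv2.remap(g,q[:,0],q[:,1],cv2.INTER_LINEAR).ravel().astype(int))
cv2.imwrite('pics/a4.png',cv2.resize(im[215:295,280:350],None,fx=7,fy=7,interpolation=cv2.INTER_CUBIC)[:,:,::-1])
```

```text
[0.564  0.0962 0.0737]
-0.006 [134 135 134 134 134 134 133 133 133 134 134 134 134 134 134 134 133 131
 124 111  86  60  30  15  15  16  18  19  20  21  21  21  21  21  21  21
  21  22  21  22  22]
-0.003 [151 151 151 151 151 151 151 151 151 151 151 151 152 152 152 152 151 149
 140 126  96  68  40  23  22  22  23  25  28  29  28  28  29  29  28  28
  28  28  28  29  29]
0 [167 166 166 166 166 166 165 165 165 165 164 164 164 164 164 164 165 162
 148 130  95  66  45  31  28  26  27  29  33  35  35  34  34  34  34  33
  33  32  32  31  30]
0.003 [139 139 138 137 138 138 139 140 139 138 138 137 138 138 138 138 138 136
 123 106  76  49  31  18  19  20  23  25  26  26  25  24  22  21  21  23
  25  28  30  31  32]
0.006 [127 128 128 128 128 128 128 128 128 128 128 128 129 129 129 128 129 129
 116 101  72  46  28  15  18  21  24  25  21  18  17  19  26  32  35  37
  36  36  35  35  35]
```

View pics/a4.png

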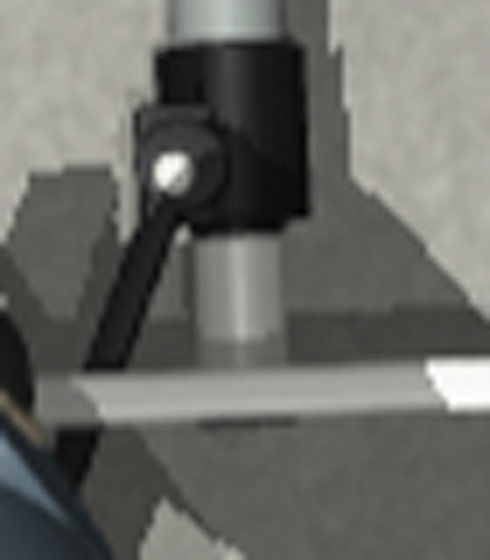

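The dark edge stands at x ≈ 0.610 and the mouth at 0.615, so the ring's middle is about 1.7 mm short, already inside tolerance. The lever is about 0.39 rad open. I'll advance 1.5 mm and start sliding with a lighter grip.

Call:
servo_tool(
  commands=[
    {"dx":0,"dy":0.003,"dz":0,"wx":0,"wy":0,"wz":0},
    {"dx":0,"dy":0.003,"dz":0,"wx":0,"wy":0,"wz":0},
    {"dx":0,"dy":0.003,"dz":0,"wx":0,"wy":0,"wz":0},
    {"dx":0,"dy":0.003,"dz":0,"wx":0,"wy":0,"wz":0},
    {"dx":-0.005,"dy":0.003,"dz":0,"wx":0,"wy":0,"wz":0},
    {"dx":-0.01,"dy":0.003,"dz":0,"wx":0,"wy":0,"wz":0},
    {"dx":-0.015,"dy":0.003,"dz":0,"wx":0,"wy":0,"wz":0},
    {"dx":-0.02,"dy":0.003,"dz":0,"wx":0,"wy":0,"wz":0},
    {"dx":-0.025,"dy":0.003,"dz":0,"wx":0,"wy":0,"wz":0},
    {"dx":-0.03,"dy":0.003,"dz":0,"wx":0,"wy":0,"wz":0},
    {"dx":-0.03,"dy":0.003,"dz":0,"wx":0,"wy":0,"wz":0},
  ],
  hand=1,
  squeeze=20,
)

```text
time_s: 8.3
tool_pos: [0.5645, 0.0961, 0.0738]
eef_rot: [3.14, -0.02, 1.598]
contact_force: [-2.5, 26.7, -4.8]
width: 0.0135
grasp_force: 33.3
```

Friction holds the pads (27 N sideways), so I'll ease the fingers to just wider than the bar. The spring will keep the bar against the outer finger.

Call:
servo_tool(
  commands=[
    {"dx":0,"dy":0.001,"dz":0,"wx":0,"wy":0,"wz":0},
    {"dx":0,"dy":0.002,"dz":0,"wx":0,"wy":0,"wz":0},
    {"dx":0,"dy":0.002,"dz":0,"wx":0,"wy":0,"wz":0},
    {"dx":0,"dy":0.002,"dz":0,"wx":0,"wy":0,"wz":0},
    {"dx":0,"dy":0.002,"dz":0,"wx":0,"wy":0,"wz":0},
    {"dx":0,"dy":0.002,"dz":0,"wx":0,"wy":0,"wz":0},
  ],
  hand=0.63,
  squeeze=20,
)

```text
time_s: 8.9
tool_pos: [0.567, 0.08, 0.0729]
eef_rot: [-3.141, 0.001, 1.587]
contact_force: [-2.7, 1.8, -2.3]
width: 0.0158
grasp_force: 1.8
```

Call:
servo_tool(
  commands=[
    {"dx":-0.006,"dy":0,"dz":0,"wx":0,"wy":0,"wz":0},
    {"dx":-0.012,"dy":0,"dz":0,"wx":0,"wy":0,"wz":0},
    {"dx":-0.018,"dy":0,"dz":0,"wx":0,"wy":0,"wz":0},
    {"dx":-0.024,"dy":0,"dz":0,"wx":0,"wy":0,"wz":0},
    {"dx":-0.03,"dy":0,"dz":0,"wx":0,"wy":0,"wz":0},
    {"dx":-0.035,"dy":0,"dz":0,"wx":0,"wy":0,"wz":0},
    {"dx":-0.035,"dy":0,"dz":0,"wx":0,"wy":0,"wz":0},
  ],
)

```text
time_s: 9.6
tool_pos: [0.568, 0.0634, 0.0735]
eef_rot: [3.141, -0.001, 1.588]
contact_force: [-2.6, 3.2, 1.0]
width: 0.0157
grasp_force: 2.4
```

```bash
cat > ring.py <<'E'
from h import *
s=monitor.observe();print(s['time_s'],s['tool_pos'],s['contact_force'],s['grasp_force'])
im=shot('top');g=im.astype(np.float32).mean(2)
xs=np.arange(.600,.620,.001)
for off in(-.003,0,.003):
    q=proj('top',np.array([[x,.003+.016*(x-.4836)+off,.0545] for x in xs])).astype(np.float32)
    print(off,cv2.remap(g,q[:,0],q[:,1],cv2.INTER_LINEAR).ravel().astype(int))
import sys
if len(sys.argv)>1: cv2.imwrite('pics/'+sys.argv[1],cv2.resize(im[215:335,260:380],None,fx=5,fy=5,interpolation=cv2.INTER_CUBIC)[:,:,::-1])
E
python3 ring.py
```

```text
9.6 [0.568  0.0634 0.0735] [-2.5963  3.1998  0.9929] 2.3732746331370436
-0.003 [149 149 150 151 150 150 150 150 150 148 140 127 100  74  46  31  35  40
  46  47  45]
0 [163 163 163 163 163 163 163 164 165 164 156 145 122  99  72  53  50  48
  48  46  39]
0.003 [137 137 136 136 137 137 137 137 138 137 129 118  94  70  49  33  38  41
  40  37  29]
```

The ring's front edge is at 0.6125, so its middle is within about 1 mm of the mouth. I'll continue the swing.

Call:
servo_tool(
  commands=[
    {"dx":-0.006,"dy":0,"dz":0,"wx":0,"wy":0,"wz":0},
    {"dx":-0.012,"dy":0,"dz":0,"wx":0,"wy":0,"wz":0},
    {"dx":-0.018,"dy":0,"dz":0,"wx":0,"wy":0,"wz":0},
    {"dx":-0.024,"dy":0,"dz":0,"wx":0,"wy":0,"wz":0},
    {"dx":-0.03,"dy":0,"dz":0,"wx":0,"wy":0,"wz":0},
    {"dx":-0.036,"dy":0,"dz":0,"wx":0,"wy":0,"wz":0},
    {"dx":-0.042,"dy":0,"dz":0,"wx":0,"wy":0,"wz":0},
    {"dx":-0.048,"dy":0,"dz":0,"wx":0,"wy":0,"wz":0},
    {"dx":-0.054,"dy":0,"dz":0,"wx":0,"wy":0,"wz":0},
    {"dx":-0.054,"dy":0,"dz":0,"wx":0,"wy":0,"wz":0},
    {"dx":-0.054,"dy":0,"dz":0,"wx":0,"wy":0,"wz":0},
  ],
)

```text
time_s: 10.75
tool_pos: [0.5679, 0.0362, 0.0733]
eef_rot: [-3.141, 0.0, 1.588]
contact_force: [-4.0, 1.8, 1.7]
width: 0.0157
grasp_force: 2.6
```

```bash
python3 ring.py a5.png
```

```text
10.75 [0.5679 0.0362 0.0733] [-4.0485  1.8401  1.7332] 2.591792419552803
-0.003 [69 55 44 34 34 34 35 35 33 32 32 31 30 29 28 28 27 26 25 24 23]
0 [88 88 87 87 79 73 58 43 40 37 38 37 31 27 27 28 29 29 27 25 24]
0.003 [ 92  90  85  80  86  91  97 102 101  98  85  73  54  41  39  38  37  35
  35  33  31]
```

View pics/a5.png

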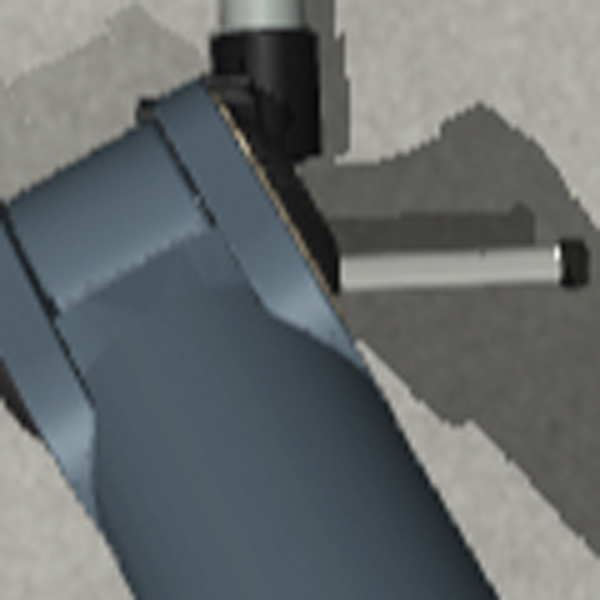

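The arm now covers the mouth in the top view, so I'll feel for the lever's stop by force.

Call:
servo_tool(
  commands=[
    {"dx":-0.003,"dy":0,"dz":0,"wx":0,"wy":0,"wz":0},
    {"dx":-0.006,"dy":0,"dz":0,"wx":0,"wy":0,"wz":0},
    {"dx":-0.006,"dy":0,"dz":0,"wx":0,"wy":0,"wz":0},
    {"dx":-0.006,"dy":0,"dz":0,"wx":0,"wy":0,"wz":0},
  ],
)

```text
time_s: 11.2
tool_pos: [0.568, 0.0357, 0.0733]
eef_rot: [3.141, -0.003, 1.59]
contact_force: [-4.6, 7.6, -0.1]
width: 0.0156
grasp_force: 4.7
```

Call:
servo_tool(
  commands=[
    {"dx":-0.003,"dy":0,"dz":0,"wx":0,"wy":0,"wz":0},
    {"dx":-0.006,"dy":0,"dz":0,"wx":0,"wy":0,"wz":0},
    {"dx":-0.006,"dy":0,"dz":0,"wx":0,"wy":0,"wz":0},
    {"dx":-0.006,"dy":0,"dz":0,"wx":0,"wy":0,"wz":0},
  ],
)

```text
time_s: 11.6
tool_pos: [0.5679, 0.0357, 0.0734]
eef_rot: [3.141, -0.007, 1.592]
contact_force: [-4.5, 11.4, -1.1]
width: 0.0155
grasp_force: 7.4
```

Call:
servo_tool(
  commands=[
    {"dx":0.003,"dy":-0.001,"dz":0,"wx":0,"wy":0,"wz":0},
    {"dx":0.003,"dy":-0.002,"dz":0,"wx":0,"wy":0,"wz":0},
    {"dx":0.003,"dy":-0.002,"dz":0,"wx":0,"wy":0,"wz":0},
    {"dx":0.003,"dy":-0.002,"dz":0,"wx":0,"wy":0,"wz":0},
    {"dx":0.003,"dy":-0.002,"dz":0,"wx":0,"wy":0,"wz":0},
    {"dx":0.003,"dy":-0.002,"dz":0,"wx":0,"wy":0,"wz":0},
  ],
  hand=1,
  squeeze=20,
)

```text
time_s: 12.2
tool_pos: [0.568, 0.0357, 0.0735]
eef_rot: [3.139, -0.005, 1.591]
contact_force: [-1.6, 8.4, -2.2]
width: 0.0136
grasp_force: 29.2
```

Run:
```python
from h import *
print(monitor.observe()['tool_pos'])
im=shot('side');w=shot('wrist')
for c in('side','wrist'):
  for q in('lever_tip','leg','collar_mouth','leg_mark'):
    print(c,q,[(np.array(x['position']),round(x['confidence'],2)) for x in mark_of(c,q)[:2]])
print(proj('side',[[.502,.017,.079],[.504,.027,.079]]))
cv2.imwrite('pics/a6.png',np.hstack([cv2.resize(im[210:350,290:430],(400,400)),cv2.resize(w[200:480,180:460],(400,400))])[:,:,::-1])
```

```text
[0.568  0.0357 0.0735]
side lever_tip [(array([0.5022, 0.0155, 0.0776]), 0.91)]
side leg [(array([0.5687, 0.0066, 0.1023]), 0.82)]
side collar_mouth [(array([0.6161, 0.0033, 0.0399]), 0.82)]
side leg_mark [(array([0.6152, 0.0055, 0.0013]), 0.55)]
wrist lever_tip [(array([0.4992, 0.0195, 0.0791]), 0.66)]
wrist leg [(array([0.5661, 0.0032, 0.0963]), 0.8)]
wrist collar_mouth [(array([0.6142, 0.0045, 0.0416]), 0.66)]
wrist leg_mark []
[[367.1658 289.6018]
 [362.1298 292.1598]]
```

View pics/a6.png

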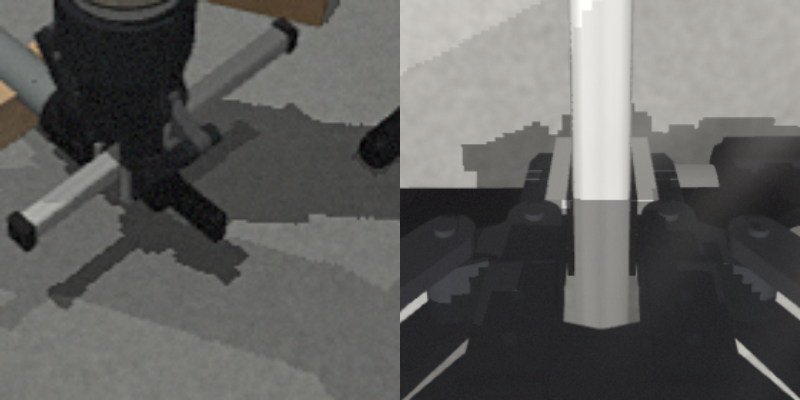

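The side view shows the lever lying along the leg, with its tip at (0.502, 0.016) against about 0.017 expected when closed. The fingers grip the bar at 29 N and the ring is within about 1.5 mm of the mouth.

```bash
python3 -c "
from h import *
print(finish_job())"
```

```text
the job is handed in; nothing more can be done
None
```

I handed the job in at about 12 s with the leg gripped by its crossbar, the ring an estimated 1–2 mm from the collar mouth and the lever closed against its stop; the arm hid the ring at the end, so that figure comes from arm travel, and no verdict came back.

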